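# Close the loaded culture jar and clamp its lid

## Task

The clear culture jar has been loaded with dishes. Put the orange lid on it so that it sits fully home in the mouth, then swing the steel clamp yoke over by its red handle until it is fully down on the lid, and let go. Leave the other things on the bench as they are.

Things in the scene. Friction and masses are not known exactly. Their poses are not given: they have to be found in the camera images.
- jar: Clear round jar, 114 mm outside, 106 mm inside diameter, rim 100 mm above the bench, fixed on a grey base plate 200 x 130 x 12 mm; amber dishes inside, their top 22 mm below the rim. Origin: on the jar's axis at bench level, z up. x points from the axis to the yoke's hinge (two aluminium posts, on the side away from the robot, give or take 40 degrees of world x); y runs along the hinge pin.
- jar_mouth (a point): Centre of the jar's open mouth, at rim height (100 mm above the bench), on the jar's axis.
- lid: Loose round lid, 0.2 kg, right way up on the bench: black plug 96 mm diameter x 10 mm below, orange flange 122 mm diameter x 10 mm, black round knob 36 mm diameter x 30 mm on top. Origin: centre of the plug's underside, z up. Home on the jar, the plug is in the mouth (5 mm play all round), the flange on the rim, the origin on the jar's axis 90 mm above the bench. Its yaw does not matter.
- lid_knob (a point): Centre of the top of the lid's knob, 50 mm above the lid's origin.
- yoke_hinge (a point): Middle of the yoke's hinge pin: 78 mm from the jar's axis along the jar's x, 116 mm above the bench.
- yoke_handle (a point): Middle of the yoke's red cross handle, a round bar 14 mm diameter, 110 mm long, parallel to the hinge pin and 175 mm from it. Two steel rods, 10 mm diameter, 32 mm either side of the middle, join it to the hinge and pass either side of the lid's knob. When down, the handle is at jar x = -97 mm, 116 mm above the bench, clear of the jar.
- yoke (a joint): Angle a of the clamp yoke, rad: 0 is fully down, level, rods within 1 mm of the flange; pi/2 is upright; starts at 1.72 to 1.85, leaning away from the jar; stop at 1.95. The handle is at jar x = 78 - 175 cos(a) mm, height 116 + 175 sin(a) mm. Stiff hinge: it stays where it is left, takes 1 to 3 N at the handle, and cannot go fully down unless the lid is home.
- dish_a: Bystander: loose covered amber culture dish, 94 mm diameter, 16 mm high, to the robot's left. Origin: centre of its underside.
- dish_b: Bystander: another such dish, beyond the jar and lid. Origin: centre of its underside.
- dish_c: Bystander: another such dish, beyond the jar and lid. Origin: centre of its underside.
- bottle: Bystander: loose white bottle with blue cap, 64 mm diameter, 170 mm high, to the robot's right. Origin: centre of its underside.
- pot: Bystander: loose clear pot with red cap, 60 mm diameter, 70 mm high, beyond the jar and lid. Origin: centre of its underside.
- marker: Bystander: loose black marker pen, 16 mm diameter and about 130 mm long, to the robot's right. Origin: its underside at mid length as it was laid; it turns with the pen as it rolls.

How it is judged:
By the outcome, as a careful person would: the job done as asked, in the order asked, and still so for the second after the job is handed in, with the robot touching nothing.
It also fails if it takes over 64 s, if anything falls off the work surface, if the arm or the gripper's body presses on something with over 40 N, if the wrist force passes 120 N, or if a joint passes its speed limit or range.

## Robot

A 7-joint arm with a two-finger parallel gripper is mounted at the origin on the work surface. World frame = base frame: x ahead of the robot, y to its left, z up, the work surface at z = 0. Lengths are in m, angles in rad, forces in N, time in s.
With the tool pointing down it reaches from about 0.425 to 0.875 m from the base axis. Payload 8.4 kg.
Tool frame: the origin (TCP) lies at the very end of the fingers, on their centre line; the grasp point (between the pads) lies 19 mm behind it; z points along the fingers, y is the direction in which the jaws open and shut (so a half turn about z gives the same grasp; the last joint's range is limited). The gripper opens to 85 mm and grips with 20 to 120 N. Pads are 22 mm wide; open, the fingers measure 114 mm over their backs; the gripper's body (76 mm by 85 mm) begins 54 mm behind the grasp point. The pads swing forward as they close: fully open they stand 13 mm farther back than shut.
Start: joints at [1.224, 0.333, 0.04, 1.465, -0.013, 1.343, -0.059], TCP at [0.159, -0.63, 0.231] pointing down, gripper open.
Joint ranges: [-2.58, 2.58], [-0.38, 2.09], [-1.3, 1.39], [0.25, 2.4], [-1.5, 4.64], [0.08, 2.09], [-2.65, 2.65]. Speed limits (rad/s): [2.22, 2.22, 2.79, 2.79, 3.14, 3.14, 3.14].

## Interface

Orientations are given as [roll, pitch, yaw] about the fixed x, y, z axes, in that order (R = Rz(yaw) Ry(pitch) Rx(roll)).
In Python, from rig import telemetry, optics, job gives the robot as it stands.
- The arm moves only by the tool apply_moves, never from a script. Its argument "motion" is a list of rows, each an object with "dp": the shift along the tool's x, y, z in m, a list of three; "spin": the turn about the tool's z in rad; "claw": the opening, from -1 (shut) to 1 (fully open). In form: [{"dp": [x, y, z], "spin": spin, "claw": claw}, ...]. A call has 1 to 20 rows; each row shifts and turns the commanded pose from where the row before left it, along the tool's axes as they then stand; what a row does not reach is not made up. A row lasts 1/10 s, in which the tool goes at most 50 mm and 8.59 degrees, less where a joint would pass 70% of its speed; a pose out of reach is approached as far as the arm can. A call with a gripper value outside its range is refused whole. The fingers move at their own pace and stop on an object; "force" is the grip in N (left out, the last holds). Time passes only in rows, so rows that do not move let the fingers close. It gives the time, the measured TCP pose, the force and the opening at its end, in the units of the state.
- telemetry.get_state(): the state, without advancing time (a new reading comes with each control period).
- optics.capture(name): name is "scene" or "top"; returns the picture (480x640x3 uint8, red, green, blue); there is no depth.
- optics.calibration(name): a dict with "camera_matrix" (3x3 intrinsics, pixels), "R" (3x3) and "t" (3): a world point X has camera coordinates R X + t. Camera axes: x right, y down, z forward; pixel columns grow to the right and rows downward; lengths in m; the calibration is good to about 2 mm. A picture is of the moment at which its call begins. calibration takes no time and is no camera call.
- job.hand_in(): hands the job in, once; it reports no verdict.
The state is a dict: "clock": time; "qpos": joint angles; "dq": joint speeds; "joint_efforts": joint torques, N m; "position": TCP position; "tcp_rot": TCP orientation; "contact_force": force on the tool from outside, world axes, zero at the start; "wrist_torque": the same for the moment, N m; "width": finger opening in m.
Only numpy, scipy, OpenCV 4.12 (cv2) and the standard library are available. Lean on these libraries where they do the work, as an engineer would, in place of code of your own. Each camera call takes 0.05 s, during which the arm holds its last target. There are 200 camera calls.

## Working session

There is one attempt and no reset: what is moved stays moved. The work goes in short steps, Python scripts to look and compute and a tool call to move; the robot and the scene stay as the last step left them, time stands still between calls to the robot, and variables do not carry over. Pictures are saved under pics/ and viewed, about 8 in all and at most 12, crops included, and the job is handed in when it is done.

Besides the shell and the picture viewer there is one more tool, called after ">>>" in YAML: its name, and indented under it one key for each argument. apply_moves: Moves the arm, as the interface text tells. Its arguments: {"type":"object","properties":{"motion":{"type":"array","items":{"type":"object","properties":{"dp":{"type":"array","items":{"type":"number"}},"spin":{"type":"number"},"claw":{"type":"number"}}}},"force":{"type":"number"}},"required":["motion"]}

```bash
mkdir -p pics
python3 - <<'E'
from rig import telemetry, optics
import cv2,numpy as np
for n in("scene","top"):
    im=optics.capture(n); cv2.imwrite(f"pics/{n}0.png",im[:,:,::-1])
    c=optics.calibration(n); print(n,np.round(c["camera_matrix"],1).tolist(),"C",np.round(-c["R"].T@c["t"],3),np.round(c["R"],3).tolist())
s=telemetry.get_state();print(s)
E
```

```text
scene [[485.9, 0.0, 318.6], [0.0, 485.9, 228.6], [0.0, 0.0, 1.0]] C [1.044 0.563 1.137] [[-0.807, 0.59, -0.0], [0.485, 0.663, -0.57], [-0.336, -0.461, -0.821]]
top [[549.1, 0.0, 324.3], [0.0, 549.1, 235.4], [0.0, 0.0, 1.0]] C [ 0.489 -0.013  1.24 ] [[-0.025, -1.0, 0.017], [-0.995, 0.023, -0.097], [0.097, -0.019, -0.995]]
{'clock': 0.1, 'qpos': array([ 1.22381742,  0.333831  ,  0.03990906,  1.46622445, -0.0134342 ,
        1.34331532, -0.05850555]), 'dq': array([-1.47397380e-03, -3.04415408e-03,  8.39112449e-05, -3.02955648e-03,
       -1.42060548e-03,  8.73295916e-05,  9.84747629e-04]), 'joint_efforts': array([ 3.90151530e-03, -6.60011172e+01,  1.37007281e+00, -4.06472290e+01,
        1.69879751e-02,  9.09973285e-03,  4.49122808e-05]), 'position': array([ 0.15927005, -0.62973307,  0.23049631]), 'tcp_rot': array([-3.14008300e+00,  7.86192187e-05,  2.47715739e-01]), 'contact_force': array([ 0.2303232 ,  0.35033149, -0.11043164]), 'wrist_torque': array([-0.0168432 ,  0.02859014, -0.1193409 ]), 'width': 0.08509233900063613}
```

View pics/scene0.png

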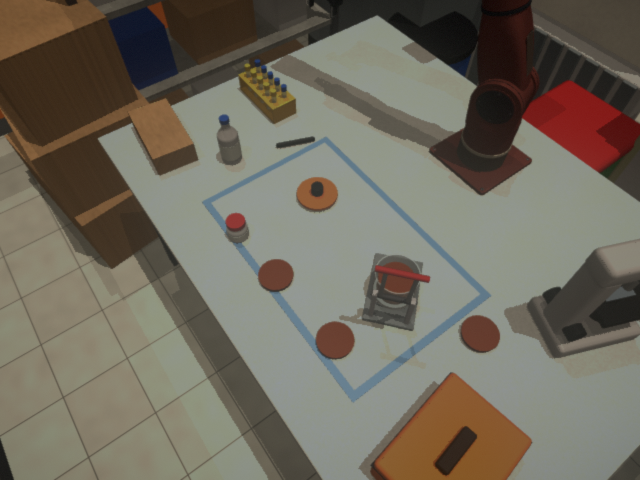

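View pics/top0.png

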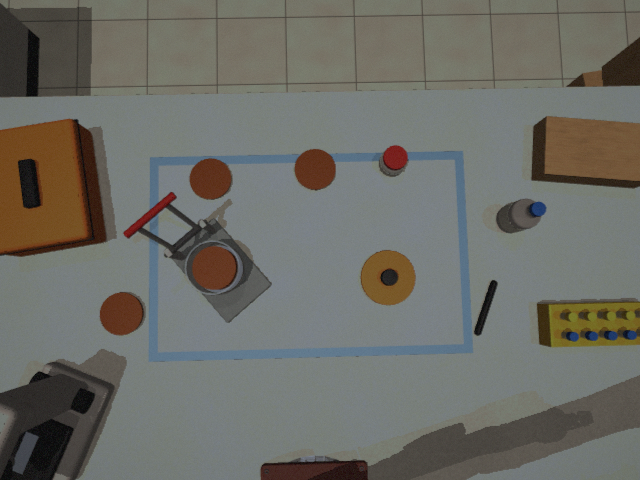

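The scene view shows the lid at about (317,192) and the jar at (397,280) with the red handle at (402,273). In the top view the lid is at (388,277), the jar mouth at (214,267), and the handle runs from (128,235) to (174,195). Next I measure these.

```bash
cat > h.py <<'E'
from rig import telemetry, optics
import cv2,numpy as np
def ray(n,p):
    c=optics.calibration(n); d=c["R"].T@np.linalg.solve(c["camera_matrix"],[p[0],p[1],1]); return -c["R"].T@c["t"],d/np.linalg.norm(d)
def onz(n,p,z):
    C,d=ray(n,p); return C+d*(z-C[2])/d[2]
def tri(p,q,n="top",m="scene"):
    C,d=ray(n,p);E,e=ray(m,q)
    s,t=np.linalg.lstsq(np.c_[d,-e],E-C,rcond=None)[0]
    return (C+s*d+E+t*e)/2,np.linalg.norm(C+s*d-E-t*e)
def proj(n,X):
    c=optics.calibration(n);v=c["camera_matrix"]@(c["R"]@np.array(X)+c["t"]);return v[:2]/v[2]
def mask(im,lo,hi,roi):
    h=cv2.cvtColor(im,cv2.COLOR_RGB2HSV); h[...,0]=(h[...,0].astype(int)+20)%180
    m=cv2.inRange(h,np.array(lo),np.array(hi)); o=np.zeros_like(m); x0,y0,x1,y1=roi; o[y0:y1,x0:x1]=m[y0:y1,x0:x1]
    return o
def big(m): return max(cv2.findContours(m,cv2.RETR_EXTERNAL,cv2.CHAIN_APPROX_NONE)[0],key=cv2.contourArea)
def bar(c):  # ends, centre of an elongated blob
    (cx,cy),(w,h),_=r=cv2.minAreaRect(c); b=cv2.boxPoints(r)
    e=[(b[0]+b[1])/2,(b[2]+b[3])/2] if np.linalg.norm(b[0]-b[1])<np.linalg.norm(b[1]-b[2]) else [(b[1]+b[2])/2,(b[3]+b[0])/2]
    return sorted(e,key=lambda p:p[0])
E
python3 - <<'E'
from h import *
np.set_printoptions(precision=4,suppress=True)
T=cv2.imread("pics/top0.png")[:,:,::-1].copy();S=cv2.imread("pics/scene0.png")[:,:,::-1].copy()
for n,im,p in(("top",T,(370,277)),("top",T,(150,215)),("top",T,(214,267)),("scene",S,(402,273)),("scene",S,(330,200)),("scene",S,(395,285))):
    h=cv2.cvtColor(im,cv2.COLOR_RGB2HSV);print(n,p,h[p[1],p[0]])
# lid
for n,im,roi in(("top",T,(340,230,440,330)),("scene",S,(285,165,350,220))):
    m=mask(im,(20,110,60),(45,255,255),roi);c=big(m);e=cv2.fitEllipse(cv2.convexHull(c));print("lid",n,e,onz(n,e[0],.018))
    k=cv2.inRange(cv2.cvtColor(im,cv2.COLOR_RGB2GRAY),0,60);z=np.zeros_like(k);cv2.drawContours(z,[cv2.convexHull(c)],-1,255,-1)
    kc=big(k&z);print(" knob",cv2.minEnclosingCircle(kc),onz(n,cv2.minEnclosingCircle(kc)[0],.045))
# handle
B={}
for n,im,roi in(("top",T,(110,180,190,245)),("scene",S,(360,255,440,290))):
    m=mask(im,(10,170,90),(26,255,255),roi);c=big(m);B[n]=bar(c);print(n,cv2.contourArea(c),B[n])
a=B["top"];b=B["scene"]
for q in(b,b[::-1]):
    P=[tri(a[i],q[i]) for i in(0,1)];print(P,np.linalg.norm(P[0][0]-P[1][0]))
# dishes in jar, top view
m=mask(T,(20,90,40),(32,255,255),(180,235,250,300));e=cv2.fitEllipse(big(m));print("jar dishes",e,onz("top",e[0],.078))
v=np.hstack([cv2.resize(T[180:330,120:280],None,fx=2.5,fy=2.5),cv2.resize(S[230:380,350:510],None,fx=2.5,fy=2.5)]);cv2.imwrite("pics/crop1.png",v[:,:,::-1])
E
```

```text
top (370, 277) [ 18 162 121]
top (150, 215) [  1 184 111]
top (214, 267) [ 11 181 100]
scene (402, 273) [  1 162 140]
scene (330, 200) [ 12 155 143]
scene (395, 285) [  8 138 102]
lid top ((387.5390930175781, 277.2461242675781), (53.6877326965332, 54.62498474121094), 153.33787536621094) [ 0.511  -0.1743  0.018 ]
 knob ((388.8571472167969, 276.71429443359375), 8.950074195861816) [ 0.5116 -0.1737  0.045 ]
lid scene ((316.7110290527344, 193.30072021484375), (32.43217849731445, 40.41294479370117), 90.8228759765625) [ 0.5154 -0.1706  0.018 ]
 knob ((317.0, 188.89285278320312), 7.17724609375) [ 0.5178 -0.1656  0.045 ]
top 328.0 [array([124.7131, 234.8468], dtype=float32), array([173.1832, 194.03  ], dtype=float32)]Traceback (most recent call last):
  File "<stdin>", line 14, in <module>
  File "h.py", line 17, in big
    def big(m): return max(cv2.findContours(m,cv2.RETR_EXTERNAL,cv2.CHAIN_APPROX_NONE)[0],key=cv2.contourArea)
                       ~~~^^^^^^^^^^^^^^^^^^^^^^^^^^^^^^^^^^^^^^^^^^^^^^^^^^^^^^^^^^^^^^^^^^^^^^^^^^^^^^^^^^^^
ValueError: max() iterable argument is empty
```

Run:
```python
from h import *
np.set_printoptions(precision=4,suppress=True)
T=cv2.imread("pics/top0.png")[:,:,::-1].copy();S=cv2.imread("pics/scene0.png")[:,:,::-1].copy()
B={}
for n,im,roi,hi in(("top",T,(110,180,190,245),26),("scene",S,(360,255,440,292),24)):
    m=mask(im,(14,145,90),(hi,255,255),roi);c=big(m);B[n]=bar(c);print(n,cv2.contourArea(c),B[n])
a=B["top"];b=B["scene"]
for q in(b,b[::-1]):
    P=[tri(a[i],q[i]) for i in(0,1)];print(P,np.linalg.norm(P[0][0]-P[1][0]))
m=mask(T,(20,90,40),(34,255,255),(180,235,250,300));e=cv2.fitEllipse(cv2.convexHull(big(m)));print("jar dishes",e,onz("top",e[0],.078))
g=cv2.cvtColor(T,cv2.COLOR_RGB2GRAY)[225:310,170:255]
print("circles",cv2.HoughCircles(cv2.GaussianBlur(g,(3,3),0),cv2.HOUGH_GRADIENT,1,3,param1=100,param2=18,minRadius=22,maxRadius=36))
v=np.hstack([cv2.resize(T[180:330,120:280],None,fx=2.5,fy=2.5),cv2.resize(S[230:380,350:510],None,fx=2.5,fy=2.5)]);cv2.imwrite("pics/crop1.png",v[:,:,::-1])
```

```text
top 336.0 [array([124.6742, 234.8007], dtype=float32), array([173.1443, 193.9838], dtype=float32)]
scene 215.0 [array([375.8118, 266.847 ], dtype=float32), array([428.3294, 278.5176], dtype=float32)]
[(array([0.6278, 0.2711, 0.3175]), np.float64(0.10448574322814043)), (array([0.6282, 0.2735, 0.2913]), np.float64(0.10575952910896191))] 0.02628722266538713
[(array([0.5911, 0.3137, 0.2888]), np.float64(0.002357057638156037)), (array([0.6596, 0.2312, 0.2899]), np.float64(0.0005598924576465643))] 0.10727931395967484
jar dishes ((214.13340759277344, 267.5830383300781), (43.54978561401367, 45.38947677612305), 84.810302734375) [0.539 0.199 0.078]
circles [[[40.5 42.5 24.3]
  [44.5 39.5 28.8]
  [42.5 36.5 32.1]
  [43.5 42.5 27.5]
  [38.5 38.5 26.6]
  [49.5 37.5 32.1]
  [46.5 42.5 25.4]
  [37.5 41.5 28.8]
  [41.5 46.5 31. ]
  [50.5 42.5 33.2]
  [45.5 45.5 25.2]
  [53.5 39.5 26.6]
  [55.5 42.5 24.3]]]
```

View pics/crop1.png

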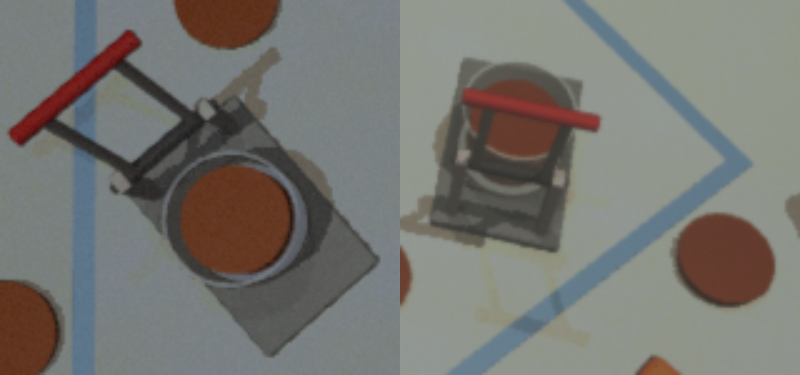

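The crop shows the jar rim centred near top-view pixel (214,267). Triangulation puts the handle middle at (0.625, 0.273, 0.289), so jar x lies at about 40° with the yoke at about 1.77 rad. The jar is at about (0.539,0.199) and the lid at about (0.512,-0.174). I'm moving above the lid.

>>> apply_moves:
  force: 50
  motion:
    - {"dp": [0.012,-0.01,0],"spin": 0,"claw": 1}
    - {"dp": [0.025,-0.02,0],"spin": 0,"claw": 1}
    - {"dp": [0.026,-0.02,0],"spin": 0,"claw": 1}
    - {"dp": [0.026,-0.02,0],"spin": 0,"claw": 1}
    - {"dp": [0.026,-0.02,0],"spin": 0,"claw": 1}
    - {"dp": [0.026,-0.02,0],"spin": 0,"claw": 1}
    - {"dp": [0.026,-0.02,0],"spin": 0,"claw": 1}
    - {"dp": [0.026,-0.02,0],"spin": 0,"claw": 1}
    - {"dp": [0.026,-0.02,0],"spin": 0,"claw": 1}
    - {"dp": [0.026,-0.02,0],"spin": 0,"claw": 1}
    - {"dp": [0.026,-0.02,0],"spin": 0,"claw": 1}
    - {"dp": [0.026,-0.02,0],"spin": 0,"claw": 1}
    - {"dp": [0.026,-0.02,0],"spin": 0,"claw": 1}
    - {"dp": [0.026,-0.02,0],"spin": 0,"claw": 1}
    - {"dp": [0.026,-0.02,0],"spin": 0,"claw": 1}
    - {"dp": [0.026,-0.02,0],"spin": 0,"claw": 1}
    - {"dp": [0.026,-0.02,0],"spin": 0,"claw": 1}
    - {"dp": [0.026,-0.02,0],"spin": 0,"claw": 1}
    - {"dp": [0,0,0],"spin": 0,"claw": 1}
    - {"dp": [0,0,0],"spin": 0,"claw": 1}

```text
clock: 2.1
position: [0.5126, -0.1782, 0.2311]
tcp_rot: [-3.141, 0.001, 0.25]
contact_force: [0.7, -0.8, 0.0]
width: 0.0855
```

>>> apply_moves:
  motion:
    - {"dp": [0.001,-0.004,0.015],"spin": 0,"claw": 1}
    - {"dp": [0,0,0.03],"spin": 0,"claw": 1}
    - {"dp": [0,0,0.03],"spin": 0,"claw": 1}
    - {"dp": [0,0,0.03],"spin": 0,"claw": 1}
    - {"dp": [0,0,0.03],"spin": 0,"claw": 1}
    - {"dp": [0,0,0.03],"spin": 0,"claw": 1}
    - {"dp": [0,0,0.02],"spin": 0,"claw": 1}
    - {"dp": [0,0,0.01],"spin": 0,"claw": 1}
    - {"dp": [0,0,0.009],"spin": 0,"claw": 1}
    - {"dp": [0,0,0],"spin": 0,"claw": 1}
    - {"dp": [0,0,0],"spin": 0,"claw": 1}

```text
clock: 3.2
position: [0.5131, -0.1758, 0.028]
tcp_rot: [3.141, -0.001, 0.248]
contact_force: [-0.1, -0.4, -0.0]
width: 0.0855
```

>>> apply_moves:
  motion:
    - {"dp": [0,0,0],"spin": 0,"claw": -1}
    - {"dp": [0,0,0],"spin": 0,"claw": -1}
    - {"dp": [0,0,0],"spin": 0,"claw": -1}
    - {"dp": [0,0,0],"spin": 0,"claw": -1}
    - {"dp": [0,0,0],"spin": 0,"claw": -1}
    - {"dp": [0,0,0],"spin": 0,"claw": -1}
    - {"dp": [0,0,0],"spin": 0,"claw": -1}
    - {"dp": [0,0,0],"spin": 0,"claw": -1}
    - {"dp": [0,0,0],"spin": 0,"claw": -1}
    - {"dp": [0,0,0],"spin": 0,"claw": -1}

```text
clock: 4.2
position: [0.5131, -0.1755, 0.028]
tcp_rot: [3.141, -0.001, 0.248]
contact_force: [-1.3, 1.0, 5.3]
width: 0.0344
```

>>> apply_moves:
  motion:
    - {"dp": [0,0,-0.005],"spin": 0,"claw": -1}
    - {"dp": [0,0,-0.01],"spin": 0,"claw": -1}
    - {"dp": [0,0,-0.02],"spin": 0,"claw": -1}
    - {"dp": [0,0,-0.025],"spin": 0,"claw": -1}
    - {"dp": [0,0,-0.025],"spin": 0,"claw": -1}
    - {"dp": [0,0,-0.025],"spin": 0,"claw": -1}
    - {"dp": [0,0,-0.025],"spin": 0,"claw": -1}
    - {"dp": [0,0,-0.025],"spin": 0,"claw": -1}
    - {"dp": [0,0,-0.015],"spin": 0,"claw": -1}
    - {"dp": [0,0,-0.005],"spin": 0,"claw": -1}
    - {"dp": [0,0,0],"spin": 0,"claw": -1}
    - {"dp": [0,0,0],"spin": 0,"claw": -1}

```text
clock: 5.4
position: [0.5121, -0.1755, 0.2061]
tcp_rot: [-3.141, 0.001, 0.248]
contact_force: [0.0, 1.0, -2.0]
width: 0.0344
```

Run:
```python
from h import *
S=optics.capture("scene");T=optics.capture("top");np.save("T1.npy",T);np.save("S1.npy",S)
s=telemetry.get_state();print(s["position"],s["tcp_rot"],s["contact_force"],s["width"])
x,y=proj("scene",s["position"]).astype(int);A=cv2.resize(S[max(y-60,0):y+60,x-60:x+60],(480,480))
B=cv2.resize(T[225:310,170:255],(480,480),interpolation=cv2.INTER_CUBIC)
cv2.imwrite("pics/lift.png",np.hstack([A,B])[:,:,::-1][:, :800])
cv2.imwrite("pics/lift.png",cv2.resize(np.hstack([A,B]),(800,400))[:,:,::-1])
```

```text
[ 0.51209112 -0.17538022  0.20599777] [-3.14025870e+00  1.72323632e-03  2.47868227e-01] [-0.00557896 -0.41124294 -2.71533351] 0.034273567800088854
```

View pics/lift.png

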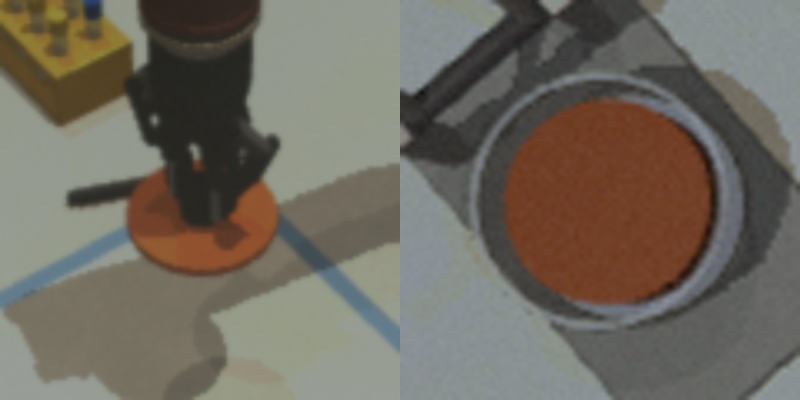

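The lid hangs level in the gripper. The jar rim is a circle centred at about (212.1,267.4) px in the top view, radius 27.1 px against 27.4 expected.

Run:
```python
from h import *
np.set_printoptions(precision=4,suppress=True)
S=np.load("S1.npy");T=np.load("T1.npy")
j=onz("top",(212.1,267.4),.1);print("jar",j)
P=np.array([.512,-.1754,.206])
for n,im in(("scene",S),("top",T)):
    x,y=proj(n,P).astype(int)
    m=mask(im,(20,110,60),(45,255,255),(x-60,y-60,x+60,y+60))
    c=np.vstack([q for q in cv2.findContours(m,0,2)[0] if cv2.contourArea(q)>30]);h=cv2.convexHull(c);e=cv2.fitEllipse(h);print(n,e,onz(n,e[0],.2-.004))
s=telemetry.get_state();yaw=s["tcp_rot"][2];d=j[:2]-s["position"][:2];c,sn=np.cos(yaw),np.sin(yaw)
print("tool shift",d[0]*c+d[1]*sn,d[0]*sn-d[1]*c,s["position"])
```

```text
jar [0.5386 0.1992 0.1   ]
scene ((295.1781005859375, 127.16032409667969), (50.66104507446289, 106.73443603515625), 134.01190185546875) [ 0.5098 -0.2781  0.196 ]
top ((433.2902526855469, 282.0626220703125), (106.54786682128906, 127.33100128173828), 105.2416763305664) [ 0.4965 -0.2376  0.196 ]
tool shift 0.1175511583666245 -0.35662887634645374 [ 0.5121 -0.1754  0.206 ]
```

>>> apply_moves:
  motion:
    - {"dp": [0.0025,-0.0075,0],"spin": 0,"claw": -1}
    - {"dp": [0.0095,-0.0285,0],"spin": 0,"claw": -1}
    - {"dp": [0.0095,-0.0285,0],"spin": 0,"claw": -1}
    - {"dp": [0.0095,-0.0285,0],"spin": 0,"claw": -1}
    - {"dp": [0.0095,-0.0285,0],"spin": 0,"claw": -1}
    - {"dp": [0.0095,-0.0285,0],"spin": 0,"claw": -1}
    - {"dp": [0.0095,-0.0285,0],"spin": 0,"claw": -1}
    - {"dp": [0.0095,-0.0285,0],"spin": 0,"claw": -1}
    - {"dp": [0.0095,-0.0285,0],"spin": 0,"claw": -1}
    - {"dp": [0.0095,-0.0285,0],"spin": 0,"claw": -1}
    - {"dp": [0.0095,-0.0285,0],"spin": 0,"claw": -1}
    - {"dp": [0.0095,-0.0285,0],"spin": 0,"claw": -1}
    - {"dp": [0.0095,-0.0285,0],"spin": 0,"claw": -1}
    - {"dp": [0.0025,-0.0075,0],"spin": 0,"claw": -1}
    - {"dp": [0,0,0],"spin": 0,"claw": -1}
    - {"dp": [0,0,0],"spin": 0,"claw": -1}
    - {"dp": [0,0,0],"spin": 0,"claw": -1}

```text
clock: 7.2
position: [0.5407, 0.1981, 0.2071]
tcp_rot: [3.141, 0.0, 0.246]
contact_force: [-0.4, -0.3, -3.2]
width: 0.0348
```

>>> apply_moves:
  motion:
    - {"dp": [0,-0.001,0.012],"spin": 0,"claw": -1}
    - {"dp": [0,0,0.02],"spin": 0,"claw": -1}
    - {"dp": [0,0,0.02],"spin": 0,"claw": -1}
    - {"dp": [0,0,0.01],"spin": 0,"claw": -1}
    - {"dp": [0,0,0.006],"spin": 0,"claw": -1}
    - {"dp": [0,0,0],"spin": 0,"claw": -1}
    - {"dp": [0,0,0],"spin": 0,"claw": -1}

```text
clock: 7.9
position: [0.5407, 0.2008, 0.14]
tcp_rot: [-3.141, -0.001, 0.248]
contact_force: [0.7, -0.1, -2.8]
width: 0.0342
```

Run:
```python
from h import *
S=optics.capture("scene");T=optics.capture("top");np.save("T2.npy",T);np.save("S2.npy",S)
s=telemetry.get_state();print(s["position"],s["tcp_rot"],s["contact_force"])
A=cv2.resize(S[235:335,345:445],(400,400),interpolation=2);B=cv2.resize(T[215:315,165:265],(400,400),interpolation=2)
cv2.imwrite("pics/hover.png",np.hstack([A,B])[:,:,::-1])
```

```text
[0.54080727 0.20088666 0.14022348] [-3.14148782e+00 -1.43851056e-03  2.47699840e-01] [-0.47257283  0.59004226 -1.89819784]
```

View pics/hover.png

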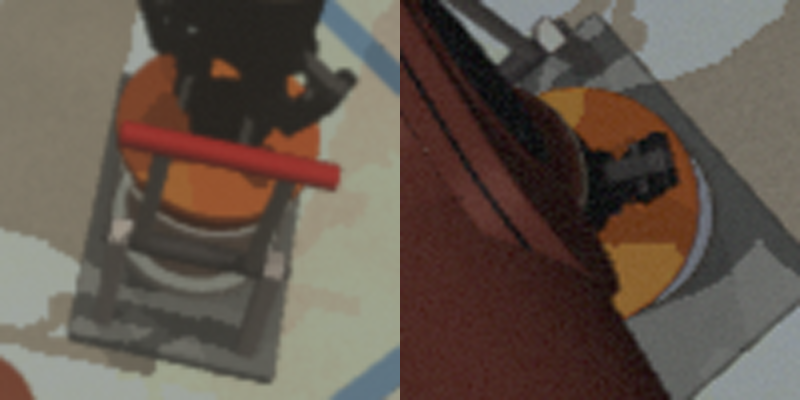

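The scene view shows the lid hovering level over the jar with the yoke behind it. In the top view (lid about (230,260) px) its edge looks concentric with the jar. I'm lowering it gently.

>>> apply_moves:
  motion:
    - {"dp": [-0.001,0.001,0.004],"spin": 0,"claw": -1}
    - {"dp": [0,0,0.004],"spin": 0,"claw": -1}
    - {"dp": [0,0,0.003],"spin": 0,"claw": -1}
    - {"dp": [0,0,0.003],"spin": 0,"claw": -1}
    - {"dp": [0,0,0.002],"spin": 0,"claw": -1}
    - {"dp": [0,0,0],"spin": 0,"claw": -1}

```text
clock: 8.6
position: [0.5394, 0.1994, 0.1229]
tcp_rot: [-3.142, 0.001, 0.248]
contact_force: [-0.6, 0.4, -1.9]
width: 0.0341
```

In the mouth with no contact; finishing the descent.

>>> apply_moves:
  motion:
    - {"dp": [0,0,0.002],"spin": 0,"claw": -1}
    - {"dp": [0,0,0.001],"spin": 0,"claw": -1}
    - {"dp": [0,0,0.001],"spin": 0,"claw": -1}
    - {"dp": [0,0,0.001],"spin": 0,"claw": -1}
    - {"dp": [0,0,0],"spin": 0,"claw": -1}

```text
clock: 9.1
position: [0.5395, 0.1994, 0.1182]
tcp_rot: [-3.142, 0.0, 0.248]
contact_force: [0.7, 0.1, -3.1]
width: 0.0346
```

>>> apply_moves:
  motion:
    - {"dp": [0,0,0.001],"spin": 0,"claw": -1}
    - {"dp": [0,0,0.001],"spin": 0,"claw": -1}
    - {"dp": [0,0,0],"spin": 0,"claw": -1}

```text
clock: 9.4
position: [0.5396, 0.1994, 0.118]
tcp_rot: [3.141, -0.0, 0.248]
contact_force: [-6.3, -3.3, 14.1]
width: 0.0343
```

Contact force is 14 N at z=0.118, the predicted home height, so the lid is seated. Releasing and rising.

>>> apply_moves:
  force: 25
  motion:
    - {"dp": [0,0,-0.001],"spin": 0,"claw": 0.5}
    - {"dp": [0,0,0],"spin": 0,"claw": 0.5}
    - {"dp": [0,0,0],"spin": 0,"claw": 0.5}
    - {"dp": [0,0,0],"spin": 0,"claw": 0.5}
    - {"dp": [0,0,0],"spin": 0,"claw": 0.5}
    - {"dp": [0,0,-0.01],"spin": 0,"claw": 0.5}
    - {"dp": [0,0,-0.02],"spin": 0,"claw": 0.5}
    - {"dp": [0,0,-0.03],"spin": 0,"claw": 0.5}
    - {"dp": [0,0,-0.03],"spin": 0,"claw": 0.5}
    - {"dp": [0,0,-0.03],"spin": 0,"claw": 0.5}
    - {"dp": [0,0,-0.03],"spin": 0,"claw": 0.5}
    - {"dp": [0,0,-0.03],"spin": 0,"claw": 0.5}
    - {"dp": [0,0,-0.03],"spin": 0,"claw": 0.5}
    - {"dp": [0,0,-0.025],"spin": 0,"claw": 0.5}
    - {"dp": [0,0,-0.01],"spin": 0,"claw": 0.5}
    - {"dp": [0,0,0],"spin": 0,"claw": 0.5}
    - {"dp": [0,0,0],"spin": 0,"claw": 0.5}

```text
clock: 11.1
position: [0.5393, 0.1993, 0.3613]
tcp_rot: [3.142, 0.001, 0.248]
contact_force: [-0.1, -0.2, 0.1]
width: 0.0642
```

Run:
```python
from h import *
np.set_printoptions(precision=4,suppress=True)
S=optics.capture("scene");T=optics.capture("top");np.save("T3.npy",T);np.save("S3.npy",S)
s=telemetry.get_state();print(s["position"],s["tcp_rot"],s["width"],s["qpos"])
A=cv2.resize(S[215:335,335:455],(400,400),interpolation=2);B=cv2.resize(T[195:315,130:250],(400,400),interpolation=2)
cv2.imwrite("pics/home.png",np.hstack([A,B])[:,:,::-1])
```

```text
[0.5392 0.1991 0.3608] [3.1414 0.0022 0.2478] 0.06404163302985552 [ 0.1283  0.2033 -0.6658  1.4052  0.1245  1.5778 -1.8498]
```

View pics/home.png

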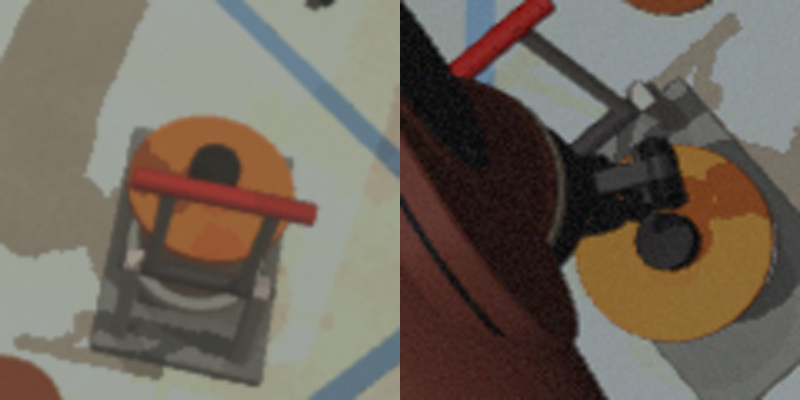

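The lid sits flat and centred on the jar (scene about (399,271) px) and the yoke is unmoved. I'm turning the jaws along jar x. The spin has to be -2.016, because the other direction would pass the q7 limit. Then I go over the handle.

>>> apply_moves:
  motion:
    - {"dp": [0,0,0],"spin": -0.126,"claw": 0.5}
    - {"dp": [0,0,0],"spin": -0.126,"claw": 0.5}
    - {"dp": [0,0,0],"spin": -0.126,"claw": 0.5}
    - {"dp": [0,0,0],"spin": -0.126,"claw": 0.5}
    - {"dp": [0,0,0],"spin": -0.126,"claw": 0.5}
    - {"dp": [0,0,0],"spin": -0.126,"claw": 0.5}
    - {"dp": [0,0,0],"spin": -0.126,"claw": 0.5}
    - {"dp": [0,0,0],"spin": -0.126,"claw": 0.5}
    - {"dp": [0,0,0],"spin": -0.126,"claw": 0.5}
    - {"dp": [0,0,0],"spin": -0.126,"claw": 0.5}
    - {"dp": [0,0,0],"spin": -0.126,"claw": 0.5}
    - {"dp": [0,0,0],"spin": -0.126,"claw": 0.5}
    - {"dp": [0,0,0],"spin": -0.126,"claw": 0.5}
    - {"dp": [0,0,0],"spin": -0.126,"claw": 0.5}
    - {"dp": [0,0,0],"spin": -0.126,"claw": 0.5}
    - {"dp": [0,0,0],"spin": -0.126,"claw": 0.5}
    - {"dp": [0,0,0],"spin": 0,"claw": 0.5}
    - {"dp": [0,0,0],"spin": 0,"claw": 0.5}

```text
clock: 13.0
position: [0.5394, 0.1992, 0.3616]
tcp_rot: [-3.141, -0.001, 2.26]
contact_force: [0.2, -0.4, 0.0]
width: 0.0639
```

>>> apply_moves:
  motion:
    - {"dp": [0,0.013,0],"spin": 0,"claw": 0.5}
    - {"dp": [0,0.025,0],"spin": 0,"claw": 0.5}
    - {"dp": [0,0.025,0],"spin": 0,"claw": 0.5}
    - {"dp": [0,0.025,0],"spin": 0,"claw": 0.5}
    - {"dp": [0,0.02,0],"spin": 0,"claw": 0.5}
    - {"dp": [0.001,0.005,0],"spin": 0,"claw": 0.5}
    - {"dp": [0,0,0],"spin": 0,"claw": 0.5}
    - {"dp": [0,0,0],"spin": 0,"claw": 0.5}

```text
clock: 13.8
position: [0.6254, 0.2722, 0.3625]
tcp_rot: [-3.142, 0.0, 2.263]
contact_force: [0.2, 0.1, 0.2]
width: 0.0642
```

Run:
```python
from h import *
np.set_printoptions(precision=4,suppress=True)
S=optics.capture("scene")
s=telemetry.get_state();print(s["position"],s["tcp_rot"],s["width"],s["qpos"])
A=cv2.resize(S[205:325,335:455],(480,480),interpolation=2)
cv2.imwrite("pics/over.png",A[:,:,::-1])
m=mask(S,(14,145,90),(24,255,255),(360,255,440,292));print(bar(big(m)))
```

```text
[0.6254 0.2719 0.3628] [3.1414 0.0006 2.2628] 0.06382371069082611 [ 0.0569  0.4988 -0.8691  1.1071  0.3773  1.6874 -0.0095]
[array([375.6113, 268.0214], dtype=float32), array([428.9465, 278.2782], dtype=float32)]
```

View pics/over.png

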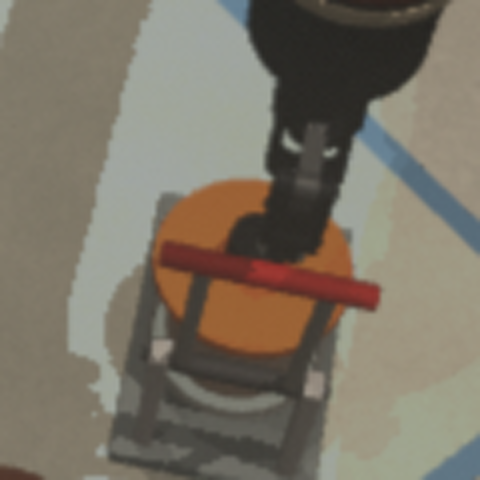

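The gripper is over the handle, centred along the bar at about (402,273) px. Descending.

>>> apply_moves:
  motion:
    - {"dp": [0,0,0.01],"spin": 0,"claw": 0.5}
    - {"dp": [0,0,0.02],"spin": 0,"claw": 0.5}
    - {"dp": [0,0,0.02],"spin": 0,"claw": 0.5}
    - {"dp": [0,0,0.02],"spin": 0,"claw": 0.5}
    - {"dp": [0,0,0.015],"spin": 0,"claw": 0.5}
    - {"dp": [0,0,0.008],"spin": 0,"claw": 0.5}
    - {"dp": [0,0,0],"spin": 0,"claw": 0.5}
    - {"dp": [0,0,0],"spin": 0,"claw": 0.5}

```text
clock: 14.65
position: [0.626, 0.2725, 0.2701]
tcp_rot: [3.141, 0.0, 2.264]
contact_force: [-0.2, -0.0, 0.4]
width: 0.0642
```

>>> apply_moves:
  force: 25
  motion:
    - {"dp": [0,0,0],"spin": 0,"claw": -1}
    - {"dp": [0,0,0],"spin": 0,"claw": -1}
    - {"dp": [0,0,0],"spin": 0,"claw": -1}
    - {"dp": [0,0,0],"spin": 0,"claw": -1}
    - {"dp": [0,0,0],"spin": 0,"claw": -1}
    - {"dp": [0,0,0],"spin": 0,"claw": -1}
    - {"dp": [0,0,0],"spin": 0,"claw": -1}
    - {"dp": [0,0,0],"spin": 0,"claw": -1}
    - {"dp": [0,0,0],"spin": 0,"claw": -1}
    - {"dp": [0,0,0],"spin": 0,"claw": -1}

```text
clock: 15.65
position: [0.626, 0.2725, 0.2697]
tcp_rot: [3.141, 0.0, 2.264]
contact_force: [0.0, 0.3, 5.6]
width: 0.0129
```

The bar is gripped. Working out the arc rows.

Run:
```python
import numpy as np,json
for a in(np.linspace(1.778,.5,17),np.linspace(.5,0,9)):
    y=np.round(-.175*np.cos(a),4);z=np.round(-.175*np.sin(a),4)
    print(json.dumps([{"dp":[0,round(float(p),4),round(float(q),4)],"spin":0,"claw":-1} for p,q in zip(np.diff(y),np.diff(z))]))
```

```text
[{"dp": [0, -0.0138, -0.0023], "spin": 0, "claw": -1}, {"dp": [0, -0.0139, -0.0012], "spin": 0, "claw": -1}, {"dp": [0, -0.014, -0.0001], "spin": 0, "claw": -1}, {"dp": [0, -0.0139, 0.001], "spin": 0, "claw": -1}, {"dp": [0, -0.0138, 0.0021], "spin": 0, "claw": -1}, {"dp": [0, -0.0136, 0.0032], "spin": 0, "claw": -1}, {"dp": [0, -0.0133, 0.0043], "spin": 0, "claw": -1}, {"dp": [0, -0.0129, 0.0054], "spin": 0, "claw": -1}, {"dp": [0, -0.0125, 0.0063], "spin": 0, "claw": -1}, {"dp": [0, -0.0119, 0.0073], "spin": 0, "claw": -1}, {"dp": [0, -0.0113, 0.0083], "spin": 0, "claw": -1}, {"dp": [0, -0.0106, 0.0091], "spin": 0, "claw": -1}, {"dp": [0, -0.0098, 0.0099], "spin": 0, "claw": -1}, {"dp": [0, -0.009, 0.0107], "spin": 0, "claw": -1}, {"dp": [0, -0.0081, 0.0114], "spin": 0, "claw": -1}, {"dp": [0, -0.0072, 0.012], "spin": 0, "claw": -1}]
[{"dp": [0, -0.0049, 0.0098], "spin": 0, "claw": -1}, {"dp": [0, -0.0043, 0.01], "spin": 0, "claw": -1}, {"dp": [0, -0.0037, 0.0103], "spin": 0, "claw": -1}, {"dp": [0, -0.0031, 0.0105], "spin": 0, "claw": -1}, {"dp": [0, -0.0023, 0.0107], "spin": 0, "claw": -1}, {"dp": [0, -0.0017, 0.0108], "spin": 0, "claw": -1}, {"dp": [0, -0.0011, 0.0109], "spin": 0, "claw": -1}, {"dp": [0, -0.0003, 0.0109], "spin": 0, "claw": -1}]
```

First a short stretch of the arc to check the force.

>>> apply_moves:
  motion:
    - {"dp": [0,-0.014,-0.002],"spin": 0,"claw": -1}
    - {"dp": [0,-0.014,-0.001],"spin": 0,"claw": -1}
    - {"dp": [0,-0.014,0],"spin": 0,"claw": -1}
    - {"dp": [0,-0.014,0.001],"spin": 0,"claw": -1}
    - {"dp": [0,-0.014,0.002],"spin": 0,"claw": -1}

```text
clock: 16.15
position: [0.5722, 0.2275, 0.2696]
tcp_rot: [3.14, 0.0, 2.264]
contact_force: [2.4, -0.1, 4.9]
width: 0.0128
```

>>> apply_moves:
  motion:
    - {"dp": [0,-0.0135,0.003],"spin": 0,"claw": -1}
    - {"dp": [0,-0.013,0.0045],"spin": 0,"claw": -1}
    - {"dp": [0,-0.013,0.0055],"spin": 0,"claw": -1}
    - {"dp": [0,-0.0125,0.0065],"spin": 0,"claw": -1}
    - {"dp": [0,-0.012,0.0075],"spin": 0,"claw": -1}
    - {"dp": [0,-0.0115,0.008],"spin": 0,"claw": -1}
    - {"dp": [0,-0.0105,0.009],"spin": 0,"claw": -1}
    - {"dp": [0,-0.01,0.01],"spin": 0,"claw": -1}
    - {"dp": [0,-0.009,0.0105],"spin": 0,"claw": -1}
    - {"dp": [0,-0.008,0.0115],"spin": 0,"claw": -1}
    - {"dp": [0,-0.007,0.012],"spin": 0,"claw": -1}
    - {"dp": [0,0,0],"spin": 0,"claw": -1}

```text
clock: 17.35
position: [0.4798, 0.15, 0.1798]
tcp_rot: [3.141, 0.001, 2.263]
contact_force: [6.6, 0.8, -4.7]
width: 0.0126
```

Run:
```python
from h import *
s=telemetry.get_state();p=s["position"];d=p[:2]-[.5386,.1992];print(p,s["contact_force"],s["wrist_torque"],s["width"],"jar x",d@[.769,.639],"y",d@[-.639,.769],"handle z",p[2]+.0176)
S=optics.capture("scene")
cv2.imwrite("pics/arc.png",cv2.resize(S[185:325,325:465],(480,480),interpolation=2)[:,:,::-1])
```

```text
[0.47983327 0.15000029 0.1798436 ] [ 6.61523694  0.79591622 -4.74005033] [ 0.11541714 -1.5524086   0.09246979] 0.012551411502857131 jar x -0.07663022927056713 y -0.00028263806180528483 handle z 0.19744360431651697
```

View pics/arc.png

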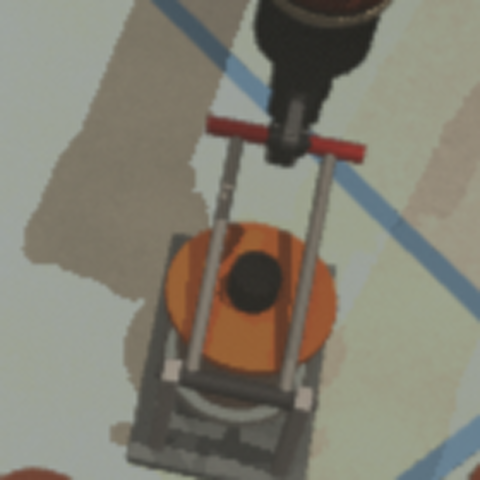

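The yoke is swinging cleanly and the rods pass either side of the knob; a ≈ 0.49. Continuing down.

>>> apply_moves:
  motion:
    - {"dp": [0,-0.005,0.01],"spin": 0,"claw": -1}
    - {"dp": [0,-0.0043,0.01],"spin": 0,"claw": -1}
    - {"dp": [0,-0.0037,0.01],"spin": 0,"claw": -1}
    - {"dp": [0,-0.003,0.0105],"spin": 0,"claw": -1}
    - {"dp": [0,-0.0023,0.0105],"spin": 0,"claw": -1}
    - {"dp": [0,-0.0015,0.01],"spin": 0,"claw": -1}
    - {"dp": [0,-0.001,0.01],"spin": 0,"claw": -1}
    - {"dp": [0,0,0.005],"spin": 0,"claw": -1}
    - {"dp": [0,0,0.003],"spin": 0,"claw": -1}
    - {"dp": [0,0,0],"spin": 0,"claw": -1}

```text
clock: 18.4
position: [0.4662, 0.1386, 0.1045]
tcp_rot: [3.137, 0.003, 2.264]
contact_force: [1.9, -0.9, 22.6]
width: 0.0127
```

Run:
```python
from h import *
s=telemetry.get_state();p=s["position"];d=p[:2]-[.5386,.1992];print(p,s["contact_force"],s["wrist_torque"],"jar x",d@[.769,.639])
S=optics.capture("scene");T=optics.capture("top");np.save("S4.npy",S)
cv2.imwrite("pics/down.png",cv2.resize(S[195:315,335:455],(600,600),interpolation=2)[:,:,::-1])
m=mask(S,(14,120,70),(24,255,255),(370,215,440,255));b=bar(np.vstack([c for c in cv2.findContours(m,0,1)[0] if cv2.contourArea(c)>5]));print(b)
X=np.array([.769,.639]);Y=np.array([-.639,.769])
for a in(0,.03,.06): print(a,[proj("scene",[*(np.array([.5386,.1992])+X*(.078-.175*np.cos(a))+Y*k),.116+.175*np.sin(a)]) for k in(.055,-.055)])
```

```text
[0.46619478 0.13857778 0.10446971] [ 1.89438963 -0.88972143 22.6084959 ] [-0.24313089 -0.40142104  0.0607501 ] jar x -0.09441720930966221
[array([383.80768, 232.96153], dtype=float32), array([425.1538 , 241.23076], dtype=float32)]
0 [array([426.25010227, 240.5220973 ]), array([383.04025675, 231.73813985])]
0.03 [array([426.62622524, 239.39525201]), array([383.25910522, 230.59429015])]
0.06 [array([426.99710914, 238.31226563]), array([383.46871931, 229.49303449])]
```

View pics/down.png

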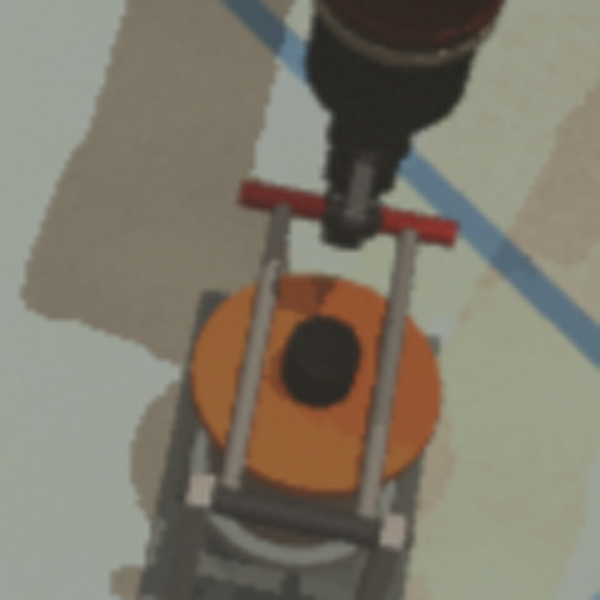

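The bar's ends match the a=0 prediction within about 1 px, with 22 N of reaction at the stop. I'll let go with a narrow opening, then probe the bar's top with closed fingers to confirm the yoke is fully down.

>>> apply_moves:
  motion:
    - {"dp": [0,0,-0.002],"spin": 0,"claw": -1}
    - {"dp": [0,0,0],"spin": 0,"claw": -0.35}
    - {"dp": [0,0,0],"spin": 0,"claw": -0.35}
    - {"dp": [0,0,0],"spin": 0,"claw": -0.35}
    - {"dp": [0,0,0],"spin": 0,"claw": -0.35}
    - {"dp": [0,0,-0.005],"spin": 0,"claw": -0.35}
    - {"dp": [0,0,-0.01],"spin": 0,"claw": -0.35}
    - {"dp": [0,0,-0.015],"spin": 0,"claw": -0.35}
    - {"dp": [0,0,-0.015],"spin": 0,"claw": -0.35}
    - {"dp": [0,-0.002,0],"spin": 0,"claw": -1}
    - {"dp": [0,0,0],"spin": 0,"claw": -1}
    - {"dp": [0,0,0],"spin": 0,"claw": -1}
    - {"dp": [0,0,0],"spin": 0,"claw": -1}
    - {"dp": [0,0,0],"spin": 0,"claw": -1}

```text
clock: 19.9
position: [0.4619, 0.1364, 0.149]
tcp_rot: [-3.141, -0.001, 2.264]
contact_force: [0.4, -0.9, -0.2]
width: -0.0
```

>>> apply_moves:
  motion:
    - {"dp": [0,0,0.01],"spin": 0,"claw": -1}
    - {"dp": [0,0,0.01],"spin": 0,"claw": -1}
    - {"dp": [0,0,0.004],"spin": 0,"claw": -1}
    - {"dp": [0,0,0.002],"spin": 0,"claw": -1}
    - {"dp": [0,0,0.001],"spin": 0,"claw": -1}
    - {"dp": [0,0,0],"spin": 0,"claw": -1}

```text
clock: 20.5
position: [0.4616, 0.1364, 0.1227]
tcp_rot: [-3.14, -0.0, 2.264]
contact_force: [-6.5, -3.2, 12.0]
width: 0.0001
```

>>> apply_moves:
  motion:
    - {"dp": [0,0,0.001],"spin": 0,"claw": -1}
    - {"dp": [0,0,0.001],"spin": 0,"claw": -1}
    - {"dp": [0,0,0],"spin": 0,"claw": -1}

```text
clock: 20.8
position: [0.4619, 0.1365, 0.1221]
tcp_rot: [-3.14, 0.001, 2.264]
contact_force: [-14.8, -6.0, 30.8]
width: 0.0006
```

>>> apply_moves:
  motion:
    - {"dp": [0,0,-0.005],"spin": 0,"claw": -1}
    - {"dp": [0,0,-0.015],"spin": 0,"claw": -1}
    - {"dp": [0,0,-0.03],"spin": 0,"claw": -1}
    - {"dp": [0,0,-0.03],"spin": 0,"claw": -1}
    - {"dp": [0,0,-0.03],"spin": 0,"claw": -1}
    - {"dp": [0,0,-0.03],"spin": 0,"claw": -1}
    - {"dp": [0,0,-0.02],"spin": 0,"claw": -1}
    - {"dp": [0,0,-0.01],"spin": 0,"claw": -1}
    - {"dp": [0,0,0],"spin": 0,"claw": -1}
    - {"dp": [0,0,0],"spin": 0,"claw": -1}

```text
clock: 21.8
position: [0.4618, 0.1363, 0.2896]
tcp_rot: [-3.141, -0.001, 2.264]
contact_force: [0.2, 0.3, -0.1]
width: 0.0001
```

Run:
```python
from h import *
s=telemetry.get_state();print(s["position"],s["contact_force"])
S=optics.capture("scene")
cv2.imwrite("pics/final.png",S[:,:,::-1])
m=mask(S,(14,120,70),(24,255,255),(370,215,440,255));print(bar(np.vstack([c for c in cv2.findContours(m,0,1)[0] if cv2.contourArea(c)>5])))
```

```text
[0.46184226 0.13632624 0.28957156] [ 0.22594373  0.2618056  -0.08287872]
[array([383.8077 , 232.96156], dtype=float32), array([425.15384, 241.23079], dtype=float32)]
```

View pics/final.png

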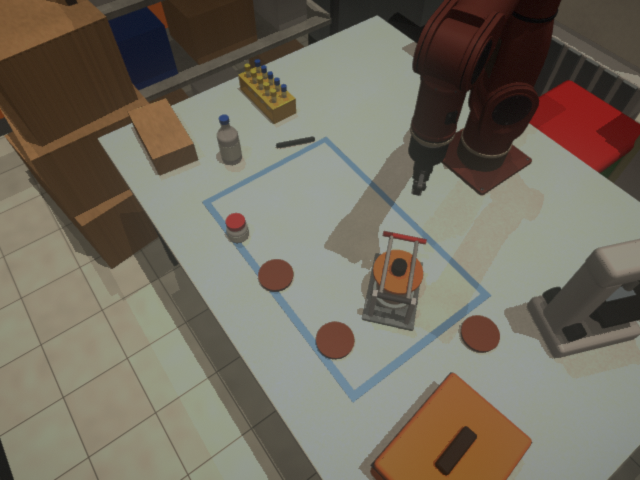

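The yoke is down over the lid with the handle at about (404,238) px. The arm is clear and the other things are where they were. Handing in.

```bash
python3 -c "
from rig import job; print(job.hand_in())"
```

```text
the job is handed in; nothing more can be done
None
```

The lid is home on the jar, the clamp yoke is fully down on it, and the job is handed in at about 22 s of the 64 s allowed.

- **Lid:** I lifted it by its knob and lowered it into the mouth. It made contact with 14 N at the predicted home height (TCP at 0.118 m), and pictures after release showed it flat and centred.
- **Yoke:** I gripped the red handle, swung it down to the stop (22.6 N) and let go. I then pressed the bar's top with closed fingers. It stood at 0.1227 m against 0.123 m expected for fully down, and stayed there under 31 N.
- **Last check:** The bar's pixels were unchanged after the arm backed off, the arm touched nothing, and the other things on the bench looked unmoved in the final picture.

**Disagreements:**
- At the stop the TCP stood about 6 mm higher than the grasp geometry predicted, probably because the bar slipped in the pads. The probe of the bar's top settled it.
- My colour-mask measurement of the lid's position in the gripper failed, so I placed the lid from its measured position on the bench and felt for the mouth by force.

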